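# Sort vials, jars and slide box into their bench trays

### The job

Clear up the lab bench: stand the two slim vials in the tray with the two small bays and the two squat jars in the tray with the two large bays, one to a bay, and lay the slide box flat in the undivided tray, lengthwise along it. Set everything down upright on the tray floors without dropping it, and leave the orange-capped bottle and the steel beaker standing where they are.

Things in the scene. Friction and masses are not known exactly. Their poses are not given: they have to be found in the camera images.
- vial1_center (a point): a slim upright amber glass vial with a white screw cap, round, 30 mm diameter over body and cap, 84 mm tall, about 60 g; stands on the bench. The point is its centre, 42 mm above its underside; z along the vial, up. The two vials are alike.
- vial2_center (a point): a slim upright amber glass vial with a white screw cap, round, 30 mm diameter over body and cap, 84 mm tall, about 60 g; stands on the bench. The point is its centre, 42 mm above its underside; z along the vial, up. The two vials are alike.
- jar1_center (a point): a squat upright amber glass jar with a white screw cap, round, 44 mm diameter over body and cap, 50 mm tall, about 90 g; stands on the bench. The point is its centre, 25 mm above its underside; z up. The two jars are alike.
- jar2_center (a point): a squat upright amber glass jar with a white screw cap, round, 44 mm diameter over body and cap, 50 mm tall, about 90 g; stands on the bench. The point is its centre, 25 mm above its underside; z up. The two jars are alike.
- slidebox_center (a point): a closed oblong white microscope-slide box, 80 mm long (its x), 34 mm wide (its y), 40 mm tall, about 80 g, flat on the bench. The point is its centre, 20 mm above its underside. Grasp it across its width.
- vial_tray: the tray for the vials: the deeper one with two small square bays side by side along y. 132 mm long (y), 68 mm wide (x), walls 20 mm high. Each bay is 60 x 60 mm inside; bay centres at y = +32 mm and y = -32 mm. Fixed to the bench, grey plastic, floor 3 mm thick, walls 4 mm thick. Origin: centre of the underside, on the bench; x across the tray, y along its length, z up.
- jar_tray: the tray for the jars: the longest one, shallow, with two large square bays side by side along y. 168 mm long (y), 86 mm wide (x), walls 10 mm high. Each bay is 78 x 78 mm inside; bay centres at y = +41 mm and y = -41 mm. Fixed to the bench, grey plastic, floor 3 mm thick, walls 4 mm thick. Origin: centre of the underside, on the bench; x across the tray, y along its length, z up.
- box_tray: the tray for the slide box: shallow, with one undivided oblong bay. 124 mm long (y), 92 mm wide (x), walls 10 mm high; inside 116 x 84 mm. Fixed to the bench, grey plastic, floor 3 mm thick, walls 4 mm thick. Origin: centre of the underside, on the bench; x across the tray, y along its length, z up.
- bottle_center (a point): bystander, to be left alone: a standing reagent bottle with an orange cap, 52 mm diameter, 105 mm tall, standing among the things to be sorted. The point is its centre, 52 mm above the bench. (Other bench equipment up to 110 mm tall stands beyond the trays, farther from the robot and at least 70 mm from them.)
- beaker_center (a point): bystander, to be left alone: a small open steel beaker, 44 mm diameter at the rim, 55 mm tall. The point is on its axis, 27 mm above the bench.

How it is judged:
By the outcome, as a careful person would: the job done as asked, in the order asked, and still so for the second after the job is handed in, with the robot touching nothing.
It also fails if it takes over 120 s, if anything falls off the work surface, if the arm or the gripper's body presses on something with over 40 N, if the wrist force passes 120 N, or if a joint passes its speed limit or range.

### The arm

A 7-joint arm with a two-finger parallel gripper is mounted at the origin on the work surface. World frame = base frame: x ahead of the robot, y to its left, z up, the work surface at z = 0. Lengths are in m, angles in rad, forces in N, time in s.
With the tool pointing down it reaches from about 0.4 to 0.85 m from the base axis. Payload 4.5 kg.
Tool frame: the origin (TCP) lies midway between the tips of the shut fingers; the grasp point (between the pads) lies 19 mm behind it; x points along the fingers, y is the direction in which the jaws open and shut, and the axes are right-handed (so a half turn about x gives the same grasp; the last joint's range is limited). The gripper opens to 88 mm and grips with 3 to 60 N. Pads are 18 mm wide; open, the fingers measure 123 mm over their backs; the gripper's body (75 mm by 187 mm) begins 45 mm behind the grasp point.
Start: joints at [-1.271, 0.689, -0.195, 1.565, 0.157, 0.902, -0.215], TCP at [0.164, 0.603, 0.239] pointing down, gripper open.
Joint ranges: [-3.01, 3.01], [-0.46, 2.08], [-1.47, 1.51], [0.13, 2.56], [-1, 4.14], [0.04, 2.09], [-2.66, 2.66]. Speed limits (rad/s): [2.57, 2.57, 3.14, 3.14, 3.14, 3.14, 3.14].

### API

Orientations are given as a unit quaternion [x, y, z, w].
In Python, from plant import r gives the robot as it stands.
- The arm moves only by the tool arm_command, never from a script. Its argument "plan" is a list of rows, each a list of 5 numbers: the finger opening in m, from 0 to 0.0881, then the shift along the tool's x, y, z in m, then the turn about the tool's x in rad. In form: [[grip, dx, dy, dz, roll], ...]. A call has 1 to 12 rows; each row shifts and turns the commanded pose from where the row before left it, along the tool's axes as they then stand; what a row does not reach is not made up. A row lasts 1/8 s, in which the tool goes at most 62.5 mm and 10.7 degrees, less where a joint would pass 70% of its speed; a pose out of reach is approached as far as the arm can. A call is refused whole if a number of a shift passes 0.0625 or a number of a turn 0.188, either way. A call with a gripper value outside its range is refused whole. The fingers move at their own pace and stop on an object; "force" is the grip in N (left out, the last holds). Time passes only in rows, so rows that do not move let the fingers close. It gives the time, the measured TCP pose, the force and the opening at its end, in the units of the state.
- r.get_state(): the state, without advancing time (a new reading comes with each control period).
- r.snapshot(name): name is "scene" or "top" or "wrist"; returns (picture, depth): 400x640x3 uint8, red, green, blue; 400x640 float32, m along the optical axis (not along the pixel's ray), 0 where there is no reading.
- r.calibration(name): a dict with "fx", "fy", "cx", "cy" (pixels), "eye" and "orientation" of the camera in the world; the wrist camera has in their place "mount" (4x4, takes a point from camera to tool coordinates, whose origin is the TCP and whose axes are the tool frame's). Camera axes: x right, y down, z forward; pixel columns grow to the right and rows downward; lengths in m; the calibration is good to about 2 mm. A picture is of the moment at which its call begins: read the wrist's pose just before it. calibration takes no time and is no camera call.
- r.finish_job(): hands the job in, once; it reports no verdict.
The state is a dict: "clock": time; "q": joint angles; "qd": joint speeds; "joint_torque": joint torques, N m; "tool_pos": TCP position; "eef_rot": TCP orientation; "contact_force": force on the tool from outside, world axes, zero at the start; "moment": the same for the moment, N m; "opening": opening from 0.0 (shut) to 1.0 (fully open).
Only numpy, scipy, OpenCV 4.12 (cv2) and the standard library are available. Lean on these libraries where they do the work, as an engineer would, in place of code of your own. Each camera call takes 0.05 s, during which the arm holds its last target.

## Working session

There is one attempt and no reset: what is moved stays moved. The work goes in short steps, Python scripts to look and compute and a tool call to move; the robot and the scene stay as the last step left them, time stands still between calls to the robot, and variables do not carry over. Pictures are saved under pics/ and viewed, and the job is handed in when it is done.

Besides the shell and the picture viewer there is one more tool, called as name(argument=value, ...) on one line, values as JSON. arm_command: Moves the arm, as the interface text tells. Its arguments: {"type":"object","properties":{"plan":{"type":"array","items":{"type":"array","items":{"type":"number"}}},"force":{"type":"number"}},"required":["plan"]}

```bash
ls; mkdir -p pics
python3 - <<'E'
from plant import r
import cv2,numpy as np
s=r.get_state()
for k in s: print(k,np.round(s[k],3))
for n in("scene","top","wrist"):
    im,d=r.snapshot(n); cv2.imwrite(f"pics/{n}0.png",im[:,:,::-1]); np.save(f"pics/{n}0.npy",d); np.save(f"pics/{n}0_im.npy",im)
    print(n,r.calibration(n))
E
```

```text
pics
clock 0.0
q [-1.271  0.69  -0.194  1.566  0.157  0.902 -0.215]
qd [ 0.001  0.001 -0.001 -0.    -0.     0.     0.001]
joint_torque [ 0.0000e+00 -5.2757e+01 -1.2670e+00 -1.5343e+01 -5.3000e-02  7.0000e-03
  0.0000e+00]
tool_pos [0.164 0.602 0.238]
eef_rot [ 0.093  0.701 -0.094  0.701]
contact_force [ 0.932 -0.533  0.535]
moment [-0.022  0.007  0.056]
opening 1.0
scene {'fx': 421.9807153049053, 'fy': 421.9807153049053, 'cx': 319.2790839889209, 'cy': 205.93384955873225, 'eye': array([0.81263375, 0.41423338, 0.88954644]), 'orientation': array([ 0.2868891 ,  0.91434619, -0.27288333, -0.08485505])}
top {'fx': 422.9793694570503, 'fy': 422.9793694570503, 'cx': 314.186751788255, 'cy': 199.76957573552605, 'eye': array([ 0.29786965, -0.00394556,  1.04643335]), 'orientation': array([ 0.71772721, -0.68598122,  0.07966394, -0.08916879])}
wrist {'fx': 346.8649044422845, 'fy': 346.8649044422845, 'cx': 316.0925274247289, 'cy': 197.24120575854352, 'mount': array([[-9.70811625e-04, -3.10557176e-01,  9.50554206e-01,
        -1.45797332e-01],
       [ 9.99999174e-01, -1.10262505e-03,  6.61069823e-04,
         9.94107499e-05],
       [ 8.42804901e-04,  9.50554062e-01,  3.10557990e-01,
        -8.16553751e-02],
       [ 0.00000000e+00,  0.00000000e+00,  0.00000000e+00,
         1.00000000e+00]])}
```

View pics/scene0.png

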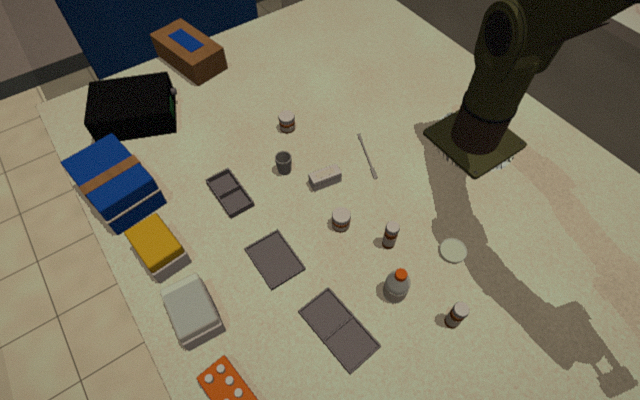

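View pics/top0.png

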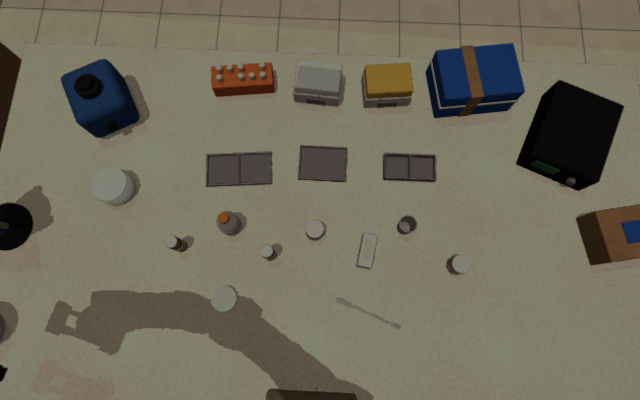

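View pics/wrist0.png

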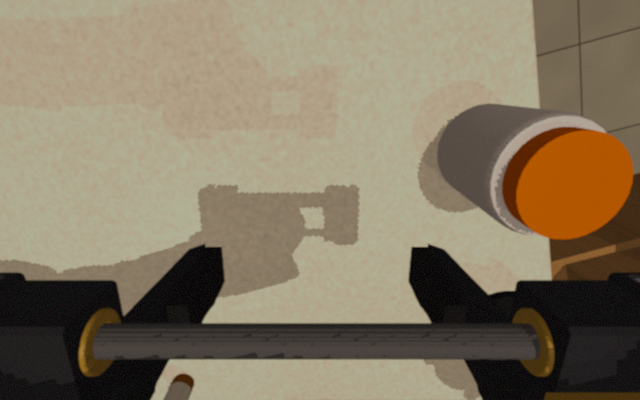

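The top view (x upward, y to the left) shows the trays at about (239,169) for jars, (323,163) for the box and (410,167) for vials. The vials are at (176,243) and (268,252), the jars at (314,230) and (459,264), and the slide box at (367,251). The bottle is at (228,223) and the beaker at (406,225). Next I'll measure positions from depth.

```bash
cat > h.py <<'E'
import numpy as np,cv2
from scipy.spatial.transform import Rotation as R
from plant import r
def cam(n,s=None):
    c=r.calibration(n)
    if n!="wrist": return c,R.from_quat(c["orientation"]).as_matrix(),np.array(c["eye"])
    s=s or r.get_state(); M=c["mount"]; Rt=R.from_quat(s["eef_rot"]).as_matrix()
    return c,Rt@M[:3,:3],Rt@M[:3,3]+np.array(s["tool_pos"])
def cloud(n,d,s=None):
    c,Rm,t=cam(n,s)
    v,u=np.mgrid[:d.shape[0],:d.shape[1]]
    P=np.stack([(u-c["cx"])/c["fx"]*d,(v-c["cy"])/c["fy"]*d,d],-1)
    return P@Rm.T+t
def ray(n,uv,z,s=None):
    c,Rm,t=cam(n,s); uv=np.atleast_2d(uv).astype(float)
    D=np.stack([(uv[:,0]-c["cx"])/c["fx"],(uv[:,1]-c["cy"])/c["fy"],np.ones(len(uv))],-1)@Rm.T
    return t+D*((z-t[2])/D[:,2])[:,None]
def proj(n,P,s=None):
    c,Rm,t=cam(n,s); q=(np.atleast_2d(P)-t)@Rm
    return np.stack([q[:,0]/q[:,2]*c["fx"]+c["cx"],q[:,1]/q[:,2]*c["fy"]+c["cy"]],-1)
E
python3 - <<'E'
from h import *
for n in("top","scene"):
    d=np.load(f"pics/{n}0.npy"); P=cloud(n,d)
    ok=(d>0)
    roi=ok&(P[...,0]>.3)&(P[...,0]<.85)&(abs(P[...,1])<.55)
    z=P[...,2]; print(n,"floor",np.median(z[roi&(abs(z)<.02)]),np.std(z[roi&(abs(z)<.01)]))
    m=(roi&(z>.008)&(z<.13)).astype(np.uint8)
    k,l,st,ce=cv2.connectedComponentsWithStats(m)
    for i in range(1,k):
        if st[i,4]<40: continue
        p=P[l==i]; zt=np.percentile(p[:,2],95); tp=p[p[:,2]>zt-.008]
        print(i,st[i],"ztop %.3f"%zt,"top mid",np.round((tp.min(0)+tp.max(0))[:2]/2,3),"ext",np.round(np.ptp(tp,axis=0)[:2],3),"mean",np.round(tp.mean(0)[:2],3))
E
python3 - <<'E'
import cv2
a=cv2.imread('pics/top0.png')[130:290,140:500]
cv2.imwrite('pics/topcrop.png',cv2.resize(a,None,fx=2.2,fy=2.2,interpolation=cv2.INTER_CUBIC))
E
```

```text
top floor 0.000696779740732123 0.0022261806989446005
1 [  95   63   45   69 1967] ztop 0.118 top mid [0.78  0.518] ext [0.14  0.063] mean [0.772 0.528]
2 [212  77  63  19 764] ztop 0.054 top mid [0.839 0.218] ext [0.023 0.157] mean [0.842 0.237]
3 [ 293   77   48   29 1168] ztop 0.084 top mid [0.832 0.022] ext [0.036 0.116] mean [0.833 0.02 ]
4 [ 431   77   94   40 2915] ztop 0.109 top mid [ 0.821 -0.384] ext [0.058 0.202] mean [ 0.826 -0.374]
7 [ 363   80   51   28 1210] ztop 0.084 top mid [ 0.832 -0.161] ext [0.037 0.118] mean [ 0.833 -0.158]
9 [ 517  107   37   65 1435] ztop 0.086 top mid [ 0.721 -0.525] ext [0.141 0.05 ] mean [ 0.704 -0.532]
10 [298 145   6  31  50] ztop 0.014 top mid [0.655 0.056] ext [0.082 0.009] mean [0.655 0.058]
15 [236 151  36  20  91] ztop 0.014 top mid [0.648 0.179] ext [0.057 0.091] mean [0.659 0.192]
17 [207 153  28  10  49] ztop 0.014 top mid [0.652 0.264] ext [0.029 0.07 ] mean [0.66  0.268]
19 [384 152  53  29 441] ztop 0.022 top mid [ 0.648 -0.224] ext [0.07  0.133] mean [ 0.647 -0.224]
40 [206 164  66  22 176] ztop 0.014 top mid [0.604 0.214] ext 
[... 1910 characters left out ...]
 0.029] mean [0.411 0.118]
13 [245 229  61  60 312] ztop 0.013 top mid [ 0.651 -0.002] ext [0.093 0.125] mean [ 0.652 -0.001]
15 [440 240  24  23 269] ztop 0.016 top mid [0.316 0.219] ext [0.031 0.063] mean [0.314 0.22 ]
19 [383 268  28  35 724] ztop 0.106 top mid [0.477 0.219] ext [0.026 0.024] mean [0.478 0.219]
21 [ 180  272   46   65 1215] ztop 0.085 top mid [0.832 0.023] ext [0.035 0.117] mean [0.834 0.023]
22 [298 286  83  88 536] ztop 0.013 top mid [0.626 0.213] ext [0.099 0.174] mean [0.627 0.217]
23 [445 301  25  27 417] ztop 0.086 top mid [0.421 0.338] ext [0.029 0.031] mean [0.422 0.338]
29 [223 355  35  45 321] ztop 0.053 top mid [0.842 0.191] ext [0.016 0.106] mean [0.844 0.2  ]
```

View pics/topcrop.png

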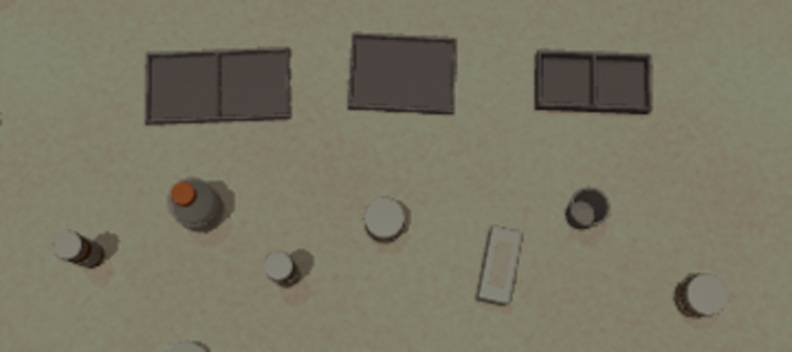

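The two views agree to about 2 mm. Next I need the yaw of the slide box and trays, and the tool axes.

```bash
cat >> h.py <<'E'
def axes():
    s=r.get_state(); M=R.from_quat(s["eef_rot"]).as_matrix()
    return np.array(s["tool_pos"]),M,s
def goto(x,y,z,yaw=None):
    "shift in current tool axes, and roll, to put TCP at xyz with jaw axis at world yaw (mod pi)"
    p,M,s=axes(); dl=M.T@(np.array([x,y,z])-p)
    cur=np.arctan2(M[1,1],M[0,1]); out=dict(shift_now=np.round(dl,4),tcp=np.round(p,4),jawyaw=round(cur,3),xaxis=np.round(M[:,0],3),q7=round(s["q"][6],2),t=s["clock"],op=s["opening"])
    if yaw is not None:
        d=(yaw-cur+np.pi/2)%np.pi-np.pi/2   # world turn about +z
        roll=d*np.sign(M[2,0]); M2=M@R.from_rotvec([roll,0,0]).as_matrix()
        out.update(roll=round(roll,3),shift_after=np.round(M2.T@(np.array([x,y,z])-p),4))
    for k,v in out.items(): print(k,v)
E
python3 - <<'E'
from h import *
for n in("top","scene"):
    im=np.load(f"pics/{n}0_im.npy"); hsv=cv2.cvtColor(im,cv2.COLOR_RGB2HSV)
    for name,c,h,half in(("vial",(.648,-.2245),.020,.085),("boxt",(.651,0),.010,.08),("jar",(.627,.214),.010,.10)):
        # dark tray mask: crop window
        uv=proj(n,[[c[0]+a*half*.75,c[1]+b*half,.01] for a in(-1,1) for b in(-1,1)])
        u0,v0=uv.min(0).astype(int); u1,v1=uv.max(0).astype(int)
        m=np.zeros(im.shape[:2],np.uint8); sub=cv2.cvtColor(im,cv2.COLOR_RGB2GRAY)[v0:v1,u0:u1]
        t,b=cv2.threshold(cv2.GaussianBlur(sub,(3,3),0),0,255,cv2.THRESH_BINARY_INV+cv2.THRESH_OTSU); m[v0:v1,u0:u1]=b
        m=cv2.morphologyEx(m,cv2.MORPH_CLOSE,np.ones((5,5)))
        cs=max(cv2.findContours(m,0,cv2.CHAIN_APPROX_NONE)[0],key=cv2.contourArea)[:,0]
        g=ray(n,cs,h)[:,:2]
        print(n,name,[np.round(x,4) for x in cv2.minAreaRect((g*1000).astype(np.float32))])
    d=np.load(f"pics/{n}0.npy"); P=cloud(n,d); z=P[...,2]
    m=(d>0)&(z>.034)&(z<.06)&(abs(P[...,0]-.4275)<.06)&(abs(P[...,1]+.1165)<.05)
    print(n,"box",cv2.minAreaRect((P[m][:,:2]*1000).astype(np.float32)),m.sum())
    q=P[m][:,:2]; q=q-q.mean(0); w,V=np.linalg.eigh(q.T@q); print("pca",np.degrees(np.arctan2(V[1,1],V[0,1])))
goto(.421,.3385,.15,0)
E
```

```text
top vial [array([ 643.8132, -221.281 ]), array([ 74.8799, 132.7585]), np.float64(0.2275)]
top boxt [array([648.329 ,  -1.1195]), array([125.5344,  96.4727]), np.float64(89.4281)]
top jar [array([623.7138, 213.1223]), array([ 90.3498, 171.353 ]), np.float64(4.9037)]
top box ((427.0286865234375, -116.59932708740234), (34.49725341796875, 79.45890808105469), 80.1344223022461) 481
pca 170.29574499789513
scene vial [array([ 651.6475, -217.7294]), array([ 72.7672, 144.2434]), np.float64(0.4869)]
scene boxt [array([ 6.526763e+02, -1.296000e-01]), array([128.2791,  94.4707]), np.float64(89.5576)]
scene jar [array([627.5401, 214.2496]), array([ 89.068 , 168.9544]), np.float64(5.0517)]
scene box ((426.7294616699219, -117.82756805419922), (35.323822021484375, 80.73685455322266), 79.5335693359375) 374
pca 170.43982391497835
shift_now [ 0.0884 -0.1872  0.3172]
tcp [0.1641 0.6026 0.2381]
jawyaw 1.305
xaxis [-0.    -0.001 -1.   ]
q7 -0.22
t 0.15
op 1.0009750653336418
roll 1.305
shift_after [0.0884 0.2569 0.264 ]
```

Vial A goes first. The jaw axis already points mostly along y and clears the bottle, so no roll is needed.

arm_command(plan=[[0.088,0,-0.023,0.04,0],[0.088,0,-0.023,0.04,0],[0.088,0,-0.023,0.04,0],[0.088,0,-0.023,0.04,0],[0.088,0,-0.023,0.04,0],[0.088,0,-0.024,0.039,0],[0.088,0,-0.024,0.039,0],[0.088,0,-0.024,0.039,0],[0.088,0,0,0,0],[0.088,0,0,0,0]], force=15)

```text
clock: 1.4
tool_pos: [0.4204, 0.3399, 0.2386]
eef_rot: [0.094, 0.701, -0.093, 0.701]
contact_force: [0.7, 0.4, 0.1]
opening: 1.003
```

Run:
```python
from h import *
goto(.421,.3385,.039)
s=r.get_state(); im,d=r.snapshot("wrist"); cv2.imwrite("pics/w1.png",im[:,:,::-1])
print(proj("wrist",[[.421,.3385,.084]],s))
```

```text
shift_now [ 0.1996 -0.0012  0.0011]
tcp [0.4204 0.3399 0.2386]
jawyaw 1.305
xaxis [-0.001  0.001 -1.   ]
q7 0.35
t 1.4
op 1.002631078775175
[[314.38876865 180.92335467]]
```

View pics/w1.png

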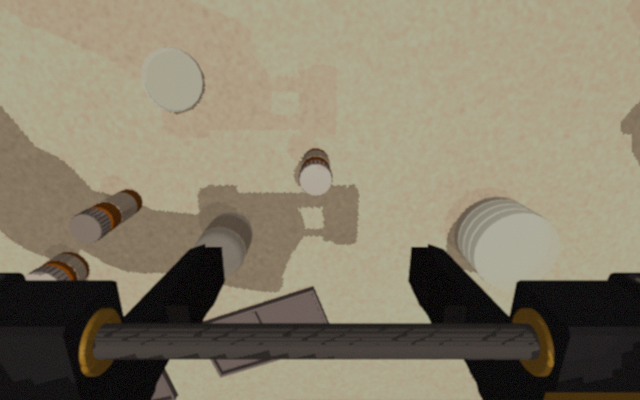

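The vial cap shows at (315,180) in the wrist view, against a predicted (314,181), so I'll descend.

arm_command(plan=[[0.088,0.04,-0.001,0.001,0],[0.088,0.04,0,0,0],[0.088,0.04,0,0,0],[0.088,0.04,0,0,0],[0.088,0.025,0,0,0],[0.088,0.014,0,0,0],[0.088,0,0,0,0],[0.02,0,0,0,0],[0.02,0,0,0,0],[0.02,0,0,0,0],[0.02,0,0,0,0],[0.02,0,0,0,0]], force=15)

```text
clock: 2.95
tool_pos: [0.4217, 0.3382, 0.0398]
eef_rot: [0.094, 0.701, -0.094, 0.701]
contact_force: [-0.4, 0.3, -0.5]
opening: 0.457
```

arm_command(plan=[[0.02,0,0,0,0],[0.02,0,0,0,0],[0.02,0,0,0,0]])

```text
clock: 3.32
tool_pos: [0.4216, 0.3382, 0.0397]
eef_rot: [0.094, 0.701, -0.094, 0.701]
contact_force: [-0.1, -0.2, -0.7]
opening: 0.336
```

arm_command(plan=[[0.02,0,0,0,0],[0.02,-0.02,0,0,0],[0.02,-0.04,0,0,0],[0.02,-0.05,0,0,0],[0.02,-0.05,0,0,0],[0.02,0,0,0,0]])

```text
clock: 4.08
tool_pos: [0.4233, 0.3397, 0.2032]
eef_rot: [0.096, 0.699, -0.092, 0.703]
contact_force: [-0.2, -0.1, -2.0]
opening: 0.335
```

Run:
```python
from h import *
goto(.648,-.256,.20)
s=r.get_state(); im,d=r.snapshot("wrist"); cv2.imwrite("pics/w2.png",im[:,:,::-1])
```

```text
shift_now [ 0.0013 -0.5157  0.3735]
tcp [0.4233 0.3397 0.2032]
jawyaw 1.305
xaxis [ 0.006  0.005 -1.   ]
q7 0.32
t 4.075
op 0.3351382485044896
```

View pics/w2.png

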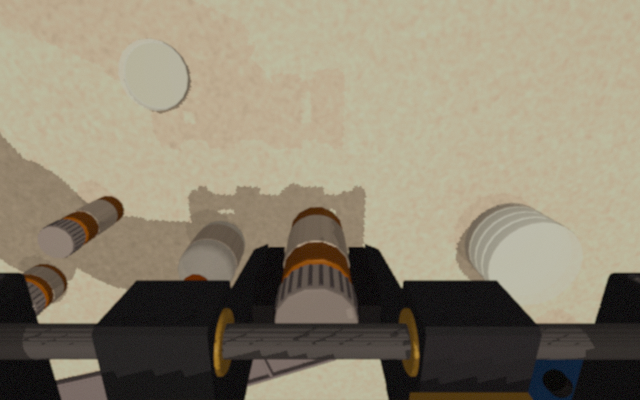

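The vial is held upright between the fingers at about (315,280). Now I'll carry it to the far vial bay.

arm_command(plan=[[0.02,0,-0.02,0.015,0],[0.02,0,-0.045,0.032,0],[0.02,0,-0.045,0.033,0],[0.02,0,-0.045,0.033,0],[0.02,0,-0.045,0.033,0],[0.02,0,-0.045,0.033,0],[0.02,0,-0.045,0.033,0],[0.02,0,-0.045,0.033,0],[0.02,0,-0.045,0.033,0],[0.02,0,-0.045,0.032,0],[0.02,0,-0.045,0.032,0],[0.02,0,-0.03,0.02,0]])

```text
clock: 5.62
tool_pos: [0.6383, -0.2428, 0.1966]
eef_rot: [0.094, 0.702, -0.095, 0.699]
contact_force: [-0.4, 0.3, -0.0]
opening: 0.337
```

arm_command(plan=[[0.02,0,-0.015,0.01,0],[0.02,0,0,0,0],[0.02,0,0,0,0]])

```text
clock: 6.0
tool_pos: [0.6445, -0.2546, 0.1982]
eef_rot: [0.094, 0.702, -0.092, 0.7]
contact_force: [0.0, 1.0, -1.3]
opening: 0.334
```

Run:
```python
from h import *
goto(.648,-.256,.043)
s=r.get_state(); im,d=r.snapshot("wrist"); cv2.imwrite("pics/w3.png",im[:,:,::-1])
```

```text
shift_now [ 0.1552 -0.0007  0.0042]
tcp [ 0.6445 -0.2546  0.1982]
jawyaw 1.307
xaxis [-0.003  0.002 -1.   ]
q7 1.38
t 6.0
op 0.33388749379506977
```

View pics/w3.png

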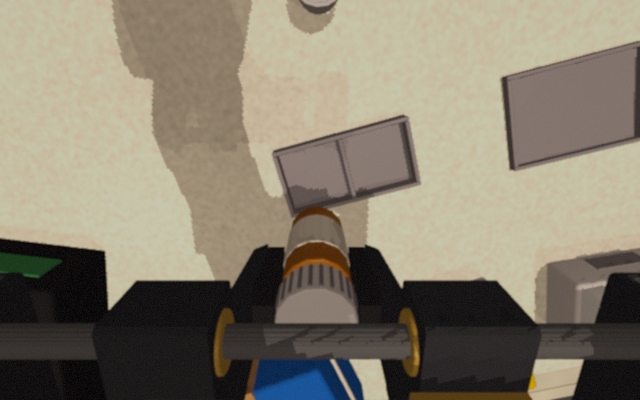

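Run:
```python
from h import *
print(proj("wrist",[[.648,-.256,.003],[.648,-.192,.003],[.648+.034,-.224+.066,.02],[.648+.034,-.224-.066,.02],[.648-.034,-.224-.066,.02],[.648-.034,-.224+.066,.02]]).round(0))
```

```text
[[315. 173.]
 [377. 157.]
 [421. 184.]
 [291. 217.]
 [271. 153.]
 [408. 115.]]
```

The tray corners land within 3 px of prediction, with the vial over the left bay. I'll lower it now.

arm_command(plan=[[0.02,0.03,0,0.003,0],[0.02,0.045,0,0.001,0],[0.02,0.04,0,0,0],[0.02,0.02,0,0,0],[0.02,0.01,0,0,0],[0.02,0.004,0,0,0],[0.02,0.002,0,0,0],[0.02,0,0,0,0],[0.02,0,0,0,0]])

```text
clock: 7.18
tool_pos: [0.6495, -0.2577, 0.0494]
eef_rot: [0.094, 0.7, -0.094, 0.701]
contact_force: [-0.0, 0.7, -2.4]
opening: 0.336
```

Run:
```python
from h import *
goto(.648,-.256,.0427)
print(r.get_state()["contact_force"])
```

```text
shift_now [ 0.0067  0.0012 -0.0019]
tcp [ 0.6495 -0.2577  0.0494]
jawyaw 1.305
xaxis [ 0.001 -0.    -1.   ]
q7 1.33
t 7.175
op 0.33624292635724845
[-0.00301027  0.68209036 -2.38336939]
```

arm_command(plan=[[0.02,0.003,0,-0.001,0],[0.02,0.001,0,0,0],[0.02,0.001,0,0,0],[0.02,0,0,0,0],[0.02,0,0,0,0]])

```text
clock: 7.8
tool_pos: [0.6482, -0.2573, 0.0437]
eef_rot: [0.094, 0.701, -0.094, 0.701]
contact_force: [-0.9, 0.2, -0.2]
opening: 0.336
```

arm_command(plan=[[0.02,0.001,0,0,0],[0.02,0,0,0,0],[0.02,0,0,0,0]])

```text
clock: 8.18
tool_pos: [0.6483, -0.2573, 0.0428]
eef_rot: [0.094, 0.701, -0.094, 0.701]
contact_force: [0.1, 0.0, -0.6]
opening: 0.336
```

arm_command(plan=[[0.02,0.001,0,0,0],[0.02,0,0,0,0],[0.02,0,0,0,0]])

```text
clock: 8.55
tool_pos: [0.6484, -0.2572, 0.0427]
eef_rot: [0.094, 0.701, -0.094, 0.701]
contact_force: [-1.6, 1.6, 5.7]
opening: 0.335
```

The upward force rose to 5.7 N, so the vial is on the floor. I'll release and go up.

arm_command(plan=[[0.034,0,0,0,0],[0.048,0,0,0,0],[0.048,0,0,0,0],[0.048,0,0,0,0],[0.048,-0.01,0,0,0],[0.048,-0.03,0,0,0],[0.048,-0.05,0,0,0],[0.048,-0.05,0,0,0],[0.06,-0.03,0,0,0],[0.088,0,0,0,0]])

```text
clock: 9.8
tool_pos: [0.6501, -0.2577, 0.2155]
eef_rot: [0.093, 0.699, -0.094, 0.703]
contact_force: [-0.1, 0.5, -0.6]
opening: 0.748
```

Run:
```python
from h import *
goto(.410,.118,.039,2.0)
s=r.get_state(); im,d=r.snapshot("wrist"); cv2.imwrite("pics/w4.png",im[:,:,::-1])
```

```text
shift_now [ 0.1742  0.2994 -0.3315]
tcp [ 0.6501 -0.2577  0.2155]
jawyaw 1.305
xaxis [ 0.006 -0.002 -1.   ]
q7 1.39
t 9.8
op 0.7483957478831056
roll -0.695
shift_after [ 0.1742  0.4423 -0.0628]
```

View pics/w4.png

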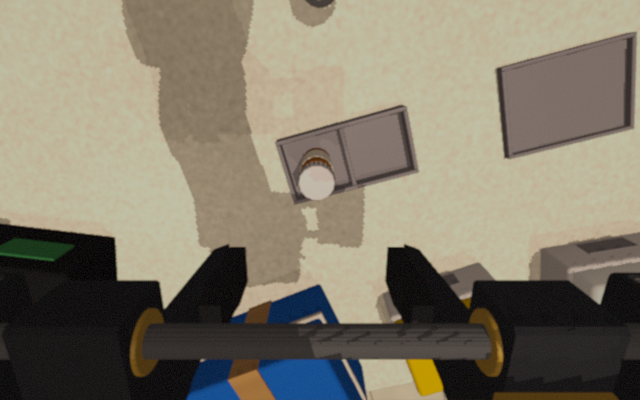

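Vial A stands in the left bay at (316,180). I'll roll, then move to vial B.

arm_command(plan=[[0.088,0,0,0,-0.174],[0.088,0,0,0,-0.174],[0.088,0,0,0,-0.174],[0.088,0,0,0,-0.173],[0.088,0,0.03,-0.004,0],[0.088,0,0.05,-0.007,0],[0.088,0,0.05,-0.007,0],[0.088,0,0.05,-0.007,0],[0.088,0,0.05,-0.007,0],[0.088,0,0.05,-0.007,0],[0.088,0,0.05,-0.007,0],[0.088,0,0.05,-0.007,0]])

```text
clock: 11.35
tool_pos: [0.4399, 0.0671, 0.2107]
eef_rot: [-0.15, 0.692, 0.151, 0.69]
contact_force: [0.9, 0.5, 0.5]
opening: 0.999
```

arm_command(plan=[[0.088,0,0.04,-0.006,0],[0.088,0,0.02,-0.004,0],[0.088,0,0,0,0],[0.088,0,0,0,0]])

```text
clock: 11.85
tool_pos: [0.4079, 0.1155, 0.2112]
eef_rot: [-0.15, 0.691, 0.15, 0.691]
contact_force: [0.6, -0.2, -0.2]
opening: 0.995
```

Run:
```python
from h import *
goto(.410,.118,.039,2.0)
s=r.get_state(); print(proj("wrist",[[.41,.118,.084]],s)); im,d=r.snapshot("wrist"); cv2.imwrite("pics/w5.png",im[:,:,::-1])
```

```text
shift_now [0.1721 0.0015 0.0032]
tcp [0.4079 0.1155 0.2112]
jawyaw 1.999
xaxis [-0.001 -0.001 -1.   ]
q7 1.12
t 11.85
op 0.9954184045754085
roll -0.001
shift_after [0.1721 0.0015 0.0032]
[[316.93857701 191.60645039]]
```

View pics/w5.png

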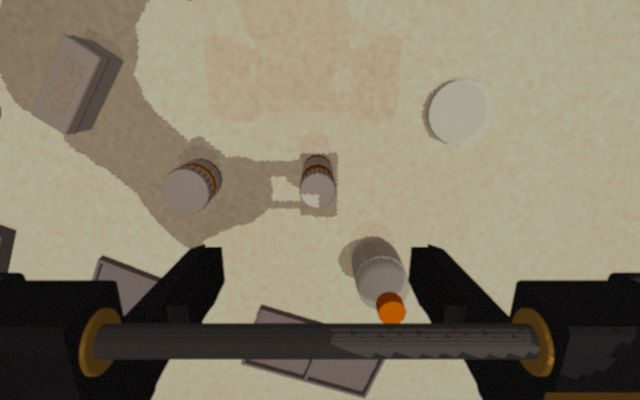

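The cap is at (317,188), close to the prediction, and the bottle is clear of the jaws. I'll descend.

arm_command(plan=[[0.088,0.03,0.001,0.001,0],[0.088,0.04,0,0,0],[0.088,0.04,0,0,0],[0.088,0.035,0,0,0],[0.088,0.018,0,0,0],[0.088,0.009,0,0,0],[0.088,0,0,0,0],[0.02,0,0,0,0],[0.02,0,0,0,0],[0.02,0,0,0,0],[0.02,0,0,0,0],[0.02,0,0,0,0]])

```text
clock: 13.4
tool_pos: [0.4112, 0.1183, 0.0465]
eef_rot: [-0.151, 0.692, 0.15, 0.69]
contact_force: [-0.7, 0.3, 0.7]
opening: 0.453
```

arm_command(plan=[[0.02,0,0,0,0],[0.02,0,0,0,0],[0.02,0,0,0,0],[0.02,0,0,0,0]])

```text
clock: 13.9
tool_pos: [0.4112, 0.1183, 0.0465]
eef_rot: [-0.151, 0.692, 0.15, 0.69]
contact_force: [0.3, -0.9, 0.3]
opening: 0.332
```

arm_command(plan=[[0.02,-0.02,0,0,0],[0.02,-0.04,0,0,0],[0.02,-0.04,0,0,0],[0.02,-0.04,0,0,0],[0.02,-0.02,0,0,0],[0.02,0,0,0,0],[0.02,0,0,0,0]])

```text
clock: 14.78
tool_pos: [0.4111, 0.118, 0.2056]
eef_rot: [-0.151, 0.693, 0.15, 0.689]
contact_force: [-0.4, 0.2, -0.4]
opening: 0.335
```

Run:
```python
from h import *
goto(.648,-.192,.2,1.305)
s=r.get_state(); im,d=r.snapshot("wrist"); cv2.imwrite("pics/w6.png",im[:,:,::-1])
```

```text
shift_now [ 0.0056 -0.3805  0.0865]
tcp [0.4111 0.118  0.2056]
jawyaw 2.0
xaxis [-0.004 -0.003 -1.   ]
q7 0.88
t 14.775
op 0.33523017077964984
roll 0.695
shift_after [ 0.0056 -0.2369  0.31  ]
```

View pics/w6.png

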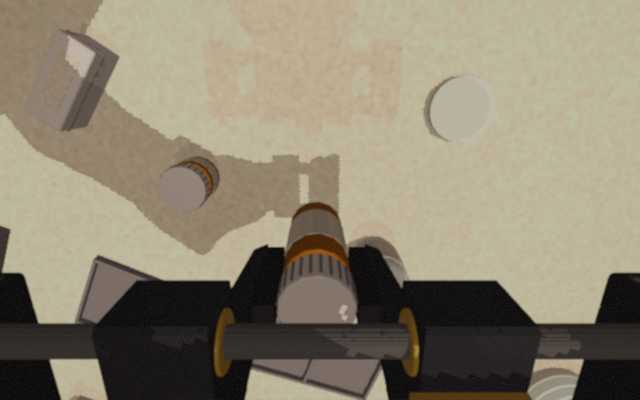

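Vial B is held. I'll keep this yaw and carry it to the near bay.

arm_command(plan=[[0.02,0,-0.02,0.005,0],[0.02,0,-0.04,0.009,0],[0.02,0,-0.045,0.01,0],[0.02,0,-0.045,0.01,0],[0.02,0,-0.045,0.01,0],[0.02,0,-0.045,0.01,0],[0.02,0,-0.045,0.01,0],[0.02,0,-0.04,0.009,0],[0.02,0,-0.03,0.008,0],[0.02,0,-0.025,0.005,0],[0.02,0,0,0,0],[0.02,0,0,0,0]])

```text
clock: 16.32
tool_pos: [0.6471, -0.1895, 0.2053]
eef_rot: [-0.151, 0.693, 0.151, 0.689]
contact_force: [0.3, 0.5, -0.6]
opening: 0.335
```

Run:
```python
from h import *
goto(.648,-.192,.0495)
```

```text
shift_now [ 0.1558 -0.0029  0.0006]
tcp [ 0.6471 -0.1895  0.2053]
jawyaw 2.002
xaxis [-0.005 -0.001 -1.   ]
q7 1.71
t 16.325
op 0.33527470641334606
```

arm_command(plan=[[0.02,0.03,-0.002,0,0],[0.02,0.035,-0.001,0,0],[0.02,0.035,0,0,0],[0.02,0.03,0,0,0],[0.02,0.015,0,0,0],[0.02,0.005,0,0,0],[0.02,0.002,0,0,0],[0.02,0,0,0,0],[0.02,0,0,0,0]])

```text
clock: 17.45
tool_pos: [0.6493, -0.1943, 0.0553]
eef_rot: [-0.151, 0.692, 0.15, 0.69]
contact_force: [0.2, 0.0, -1.6]
opening: 0.333
```

arm_command(plan=[[0.02,0.001,0,0,0],[0.02,0,0,0,0],[0.02,0,0,0,0]])

```text
clock: 17.82
tool_pos: [0.6488, -0.1942, 0.0535]
eef_rot: [-0.151, 0.692, 0.15, 0.69]
contact_force: [-0.0, 0.4, -1.3]
opening: 0.337
```

arm_command(plan=[[0.02,0.002,0.001,0,0],[0.02,0.001,0,0,0],[0.02,0,0,0,0],[0.02,0,0,0,0]])

```text
clock: 18.32
tool_pos: [0.6484, -0.1933, 0.0504]
eef_rot: [-0.151, 0.692, 0.15, 0.69]
contact_force: [0.6, -0.5, 0.5]
opening: 0.334
```

arm_command(plan=[[0.02,0.001,0,0,0],[0.02,0,0,0,0],[0.02,0,0,0,0]])

```text
clock: 18.7
tool_pos: [0.6485, -0.1933, 0.0496]
eef_rot: [-0.151, 0.692, 0.15, 0.69]
contact_force: [0.1, 0.6, 0.6]
opening: 0.335
```

arm_command(plan=[[0.02,0.001,0,0,0],[0.02,0,0,0,0],[0.02,0,0,0,0]])

```text
clock: 19.08
tool_pos: [0.6488, -0.1933, 0.0495]
eef_rot: [-0.151, 0.692, 0.15, 0.69]
contact_force: [-1.9, -0.5, 5.8]
opening: 0.337
```

Contact again, at 5.8 N. Release.

arm_command(plan=[[0.034,0,0,0,0],[0.044,0,0,0,0],[0.044,0,0,0,0],[0.044,0,0,0,0],[0.044,-0.01,0,0,0],[0.044,-0.03,0,0,0],[0.044,-0.05,0,0,0],[0.044,-0.05,0,0,0],[0.06,-0.02,0,0,0],[0.088,0,0,0,0]])

```text
clock: 20.32
tool_pos: [0.6494, -0.193, 0.2098]
eef_rot: [-0.152, 0.691, 0.15, 0.691]
contact_force: [0.5, -0.0, 0.0]
opening: 0.701
```

Run:
```python
from h import *
s=r.get_state(); im,d=r.snapshot("wrist"); cv2.imwrite("pics/w7.png",im[:,:,::-1])
print("jarB");goto(.4045,-.335,.20,2.0)
```

```text
jarB
shift_now [ 0.0091 -0.0275 -0.2807]
tcp [ 0.6483 -0.1932  0.2079]
jawyaw 2.0
xaxis [-0.004 -0.003 -1.   ]
q7 1.71
t 20.375
op 0.7418898419480012
roll 0.0
shift_after [ 0.0091 -0.0275 -0.2807]
```

View pics/w7.png

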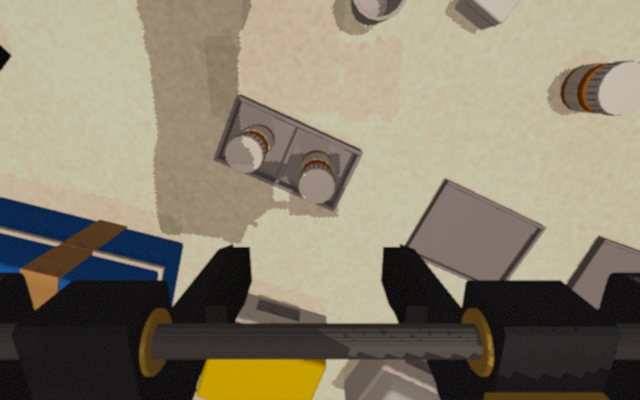

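Both vials stand upright in their bays at (247,150) and (317,175). Next is jar B.

arm_command(plan=[[0.088,0,-0.003,-0.03,0],[0.088,0,-0.005,-0.045,0],[0.088,0,-0.005,-0.045,0],[0.088,0,-0.005,-0.045,0],[0.088,0,-0.005,-0.045,0],[0.088,0,-0.003,-0.04,0],[0.088,0,-0.002,-0.03,0],[0.088,0,0,0,0],[0.088,0,0,0,0]])

```text
clock: 21.5
tool_pos: [0.4063, -0.334, 0.2085]
eef_rot: [-0.151, 0.692, 0.151, 0.69]
contact_force: [1.2, -0.1, -0.1]
opening: 0.995
```

Run:
```python
from h import *
s=r.get_state(); print(proj("wrist",[[.4045,-.335,.05]],s)); im,d=r.snapshot("wrist"); cv2.imwrite("pics/w8.png",im[:,:,::-1])
goto(.4045,-.335,.013)
```

```text
[[314.89857576 176.37416058]]
shift_now [ 0.1958 -0.0002 -0.0022]
tcp [ 0.4069 -0.3338  0.2088]
jawyaw 2.002
xaxis [-0.002 -0.    -1.   ]
q7 1.92
t 21.55
op 1.0009236896202247
```

View pics/w8.png

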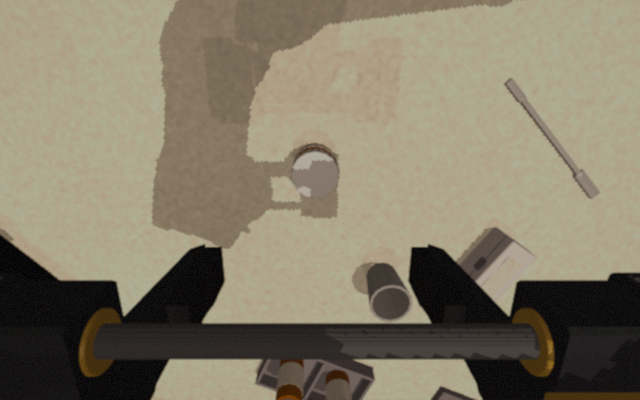

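arm_command(plan=[[0.088,0.03,0,-0.001,0],[0.088,0.04,0,-0.001,0],[0.088,0.04,0,0,0],[0.088,0.035,0,0,0],[0.088,0.025,0,0,0],[0.088,0.014,0,0,0],[0.088,0.01,0,0,0],[0.088,0,0,0,0],[0.034,0,0,0,0],[0.034,0,0,0,0],[0.034,0,0,0,0],[0.034,0,0,0,0]])

```text
clock: 23.05
tool_pos: [0.4035, -0.3363, 0.0156]
eef_rot: [-0.151, 0.692, 0.15, 0.69]
contact_force: [-0.7, -1.0, -0.4]
opening: 0.571
```

arm_command(plan=[[0.034,0,0,0,0],[0.034,0,0,0,0],[0.034,0,0,0,0],[0.034,0,0,0,0]])

```text
clock: 23.55
tool_pos: [0.4035, -0.3363, 0.0155]
eef_rot: [-0.151, 0.692, 0.15, 0.69]
contact_force: [-0.7, -0.4, 2.0]
opening: 0.494
```

arm_command(plan=[[0.034,-0.02,0,0,0],[0.034,-0.04,0,0,0],[0.034,-0.045,0,0,0],[0.034,-0.045,0,0,0],[0.034,-0.03,0,0,0],[0.034,0,0,0,0],[0.034,0,0,0,0]])

```text
clock: 24.42
tool_pos: [0.4031, -0.3357, 0.1944]
eef_rot: [-0.151, 0.693, 0.15, 0.689]
contact_force: [-0.6, -0.0, -0.7]
opening: 0.491
```

Run:
```python
from h import *
s=r.get_state(); im,d=r.snapshot("wrist"); cv2.imwrite("pics/w9.png",im[:,:,::-1])
goto(.6224,.2543,.19)
```

```text
shift_now [0.0024 0.445  0.445 ]
tcp [ 0.403  -0.3355  0.1941]
jawyaw 2.0
xaxis [-0.005 -0.001 -1.   ]
q7 1.9
t 24.475
op 0.491506650910836
```

View pics/w9.png

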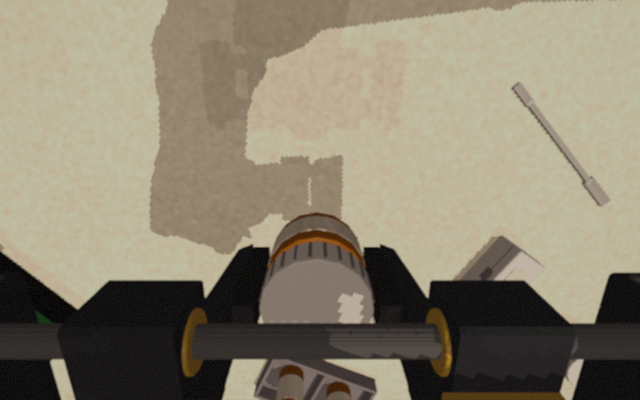

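The jar is held. I'll carry it to the far jar bay.

arm_command(plan=[[0.034,0,0.018,0.018,0],[0.034,0,0.03,0.03,0],[0.034,0,0.035,0.035,0],[0.034,0,0.035,0.035,0],[0.034,0,0.035,0.035,0],[0.034,0,0.035,0.035,0],[0.034,0,0.035,0.035,0],[0.034,0,0.035,0.035,0],[0.034,0,0.035,0.035,0],[0.034,0,0.035,0.035,0],[0.034,0,0.035,0.035,0],[0.034,0,0.035,0.035,0]])

```text
clock: 25.98
tool_pos: [0.6, 0.1928, 0.1918]
eef_rot: [-0.152, 0.693, 0.15, 0.689]
contact_force: [-0.1, -0.1, -0.8]
opening: 0.493
```

arm_command(plan=[[0.034,0,0.03,0.03,0],[0.034,0,0.017,0.017,0],[0.034,0,0,0,0],[0.034,0,0,0,0]])

```text
clock: 26.48
tool_pos: [0.6229, 0.2523, 0.1921]
eef_rot: [-0.152, 0.693, 0.149, 0.689]
contact_force: [-0.5, -1.8, -1.0]
opening: 0.495
```

Run:
```python
from h import *
s=r.get_state()
y=np.radians(5); L=[np.cos(y),np.sin(y)]
c=lambda a,b:[.626+a*np.cos(y)-b*np.sin(y),.2135+a*np.sin(y)+b*np.cos(y),.01]
print(proj("wrist",[c(.043,.084),c(.043,-.084),c(-.043,-.084),c(-.043,.084)],s).round(0).tolist()); im,d=r.snapshot("wrist"); cv2.imwrite("pics/w10.png",im[:,:,::-1])
goto(.6224,.2543,.0185)
```

```text
[[343.0, 226.0], [182.0, 172.0], [203.0, 84.0], [376.0, 147.0]]
shift_now [0.174  0.0029 0.0013]
tcp [0.6232 0.252  0.1925]
jawyaw 1.999
xaxis [-0.004 -0.005 -1.   ]
q7 1.05
t 26.525
op 0.4938943867285495
```

View pics/w10.png

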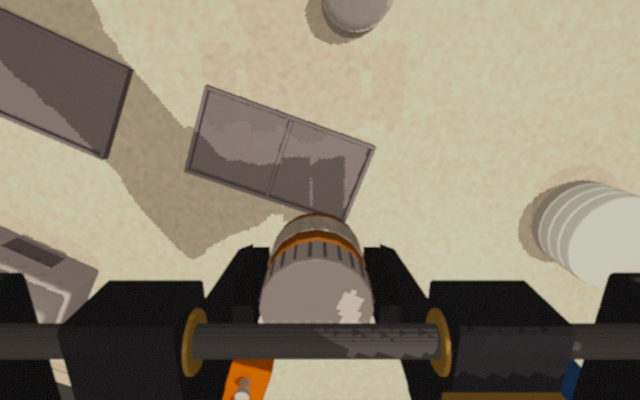

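arm_command(plan=[[0.034,0.03,0.002,0.001,0],[0.034,0.04,0.001,0,0],[0.034,0.04,0,0,0],[0.034,0.03,0,0,0],[0.034,0.02,0,0,0],[0.034,0.008,0,0,0],[0.034,0.002,0,0,0],[0.034,0,0,0,0],[0.034,0,0,0,0]])

```text
clock: 27.65
tool_pos: [0.6232, 0.2572, 0.0246]
eef_rot: [-0.151, 0.691, 0.15, 0.69]
contact_force: [0.5, -0.4, -0.7]
opening: 0.494
```

arm_command(plan=[[0.034,0.001,0,0,0],[0.034,0,0,0,0],[0.034,0,0,0,0]])

```text
clock: 28.02
tool_pos: [0.6227, 0.2568, 0.0226]
eef_rot: [-0.151, 0.692, 0.15, 0.69]
contact_force: [-0.6, -0.3, -1.1]
opening: 0.489
```

arm_command(plan=[[0.034,0.002,0,0,0],[0.034,0.001,0,0,0],[0.034,0,0,0,0],[0.034,0,0,0,0]])

```text
clock: 28.52
tool_pos: [0.6226, 0.2568, 0.0195]
eef_rot: [-0.151, 0.692, 0.15, 0.69]
contact_force: [0.2, -0.1, 0.4]
opening: 0.498
```

arm_command(plan=[[0.034,0.001,0,0,0],[0.034,0,0,0,0],[0.034,0,0,0,0]])

```text
clock: 28.9
tool_pos: [0.6227, 0.2569, 0.0186]
eef_rot: [-0.151, 0.692, 0.15, 0.69]
contact_force: [0.4, -0.1, 0.2]
opening: 0.496
```

arm_command(plan=[[0.034,0.001,0,0,0],[0.034,0,0,0,0],[0.034,0,0,0,0]])

```text
clock: 29.28
tool_pos: [0.6227, 0.2569, 0.0186]
eef_rot: [-0.151, 0.692, 0.15, 0.69]
contact_force: [-2.1, -1.5, 6.1]
opening: 0.495
```

arm_command(plan=[[0.046,0,0,0,0],[0.06,0,0,0,0],[0.06,0,0,0,0],[0.06,0,0,0,0],[0.06,-0.01,0,0,0],[0.06,-0.03,0,0,0],[0.06,-0.05,0,0,0],[0.06,-0.05,0,0,0],[0.08,-0.04,0,0,0],[0.088,0,0,0,0]])

```text
clock: 30.52
tool_pos: [0.6248, 0.2589, 0.2022]
eef_rot: [-0.15, 0.689, 0.151, 0.692]
contact_force: [0.7, 0.7, 0.6]
opening: 0.885
```

Run:
```python
from h import *
s=r.get_state(); im,d=r.snapshot("wrist"); cv2.imwrite("pics/w11.png",im[:,:,::-1])
goto(.4705,.011,.20,1.75)
```

```text
shift_now [-2.000e-04 -1.606e-01 -2.420e-01]
tcp [0.6237 0.2577 0.1997]
jawyaw 2.0
xaxis [ 0.    -0.001 -1.   ]
q7 1.05
t 30.575
op 0.9284349216766997
roll 0.25
shift_after [-2.000e-04 -2.155e-01 -1.948e-01]
```

View pics/w11.png

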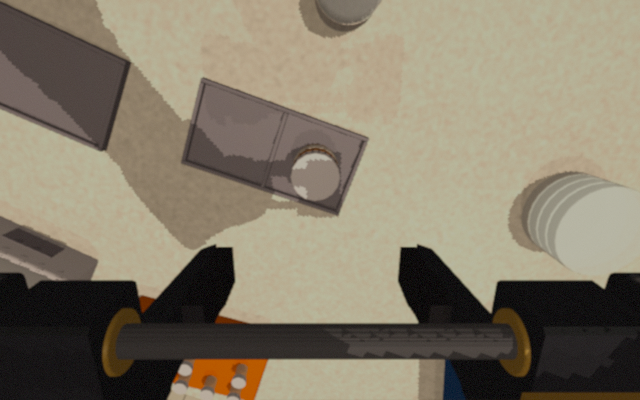

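Jar B stands in the right bay at (316,172). Next is jar A.

arm_command(plan=[[0.088,0,-0.016,-0.024,0],[0.088,0,-0.028,-0.042,0],[0.088,0,-0.028,-0.042,0],[0.088,0,-0.028,-0.042,0],[0.088,0,-0.028,-0.042,0],[0.088,0,-0.02,-0.03,0],[0.088,0,-0.013,-0.02,0],[0.088,0,0,0,0],[0.088,0,0,0,0]])

```text
clock: 31.7
tool_pos: [0.4706, 0.0112, 0.1983]
eef_rot: [-0.151, 0.692, 0.151, 0.69]
contact_force: [0.6, -0.1, -1.1]
opening: 1.0
```

Run:
```python
from h import *
s=r.get_state(); print(proj("wrist",[[.4705,.011,.05]],s)); im,d=r.snapshot("wrist"); cv2.imwrite("pics/w12.png",im[:,:,::-1])
goto(.4705,.011,.015)
```

```text
[[315.00684847 181.38081287]]
shift_now [ 0.1834 -0.0004  0.    ]
tcp [0.4707 0.0115 0.1984]
jawyaw 2.001
xaxis [-0.002 -0.001 -1.   ]
q7 1.16
t 31.75
op 1.000395736760584
```

View pics/w12.png

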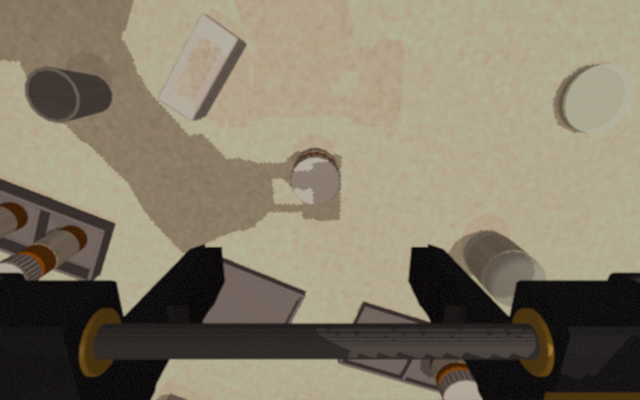

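arm_command(plan=[[0.088,0.03,0,-0.001,0],[0.088,0.04,0,0,0],[0.088,0.04,0,0,0],[0.088,0.035,0,0,0],[0.088,0.02,0,0,0],[0.088,0.014,0,0,0],[0.088,0.004,0,0,0],[0.088,0,0,0,0],[0.034,0,0,0,0],[0.034,0,0,0,0],[0.034,0,0,0,0],[0.034,0,0,0,0]])

```text
clock: 33.25
tool_pos: [0.4687, 0.0092, 0.0157]
eef_rot: [-0.151, 0.692, 0.15, 0.69]
contact_force: [0.0, 0.8, -0.2]
opening: 0.567
```

arm_command(plan=[[0.034,0,0,0,0],[0.034,0,0,0,0],[0.034,0,0,0,0],[0.034,0,0,0,0]])

```text
clock: 33.75
tool_pos: [0.4687, 0.0092, 0.0156]
eef_rot: [-0.151, 0.692, 0.15, 0.69]
contact_force: [0.4, 0.2, 2.1]
opening: 0.497
```

arm_command(plan=[[0.034,-0.02,0,0,0],[0.034,-0.04,0,0,0],[0.034,-0.045,0,0,0],[0.034,-0.045,0,0,0],[0.034,-0.03,0,0,0],[0.034,0,0,0,0],[0.034,0,0,0,0]])

```text
clock: 34.62
tool_pos: [0.4685, 0.0092, 0.1946]
eef_rot: [-0.151, 0.693, 0.15, 0.689]
contact_force: [0.4, -0.3, -1.4]
opening: 0.495
```

Run:
```python
from h import *
s=r.get_state(); im,d=r.snapshot("wrist"); cv2.imwrite("pics/w13.png",im[:,:,::-1])
goto(.6296,.1727,.19)
```

```text
shift_now [0.0031 0.0815 0.2147]
tcp [0.4683 0.0092 0.1944]
jawyaw 2.0
xaxis [-0.005 -0.003 -1.   ]
q7 1.16
t 34.675
op 0.49339779338055756
```

View pics/w13.png

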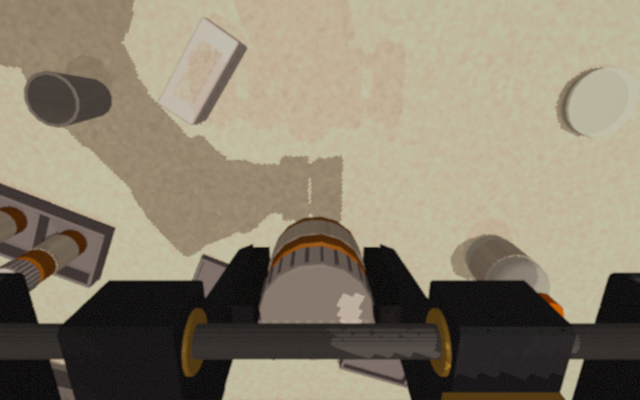

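arm_command(plan=[[0.034,0,0.008,0.02,0],[0.034,0,0.014,0.037,0],[0.034,0,0.015,0.04,0],[0.034,0,0.015,0.04,0],[0.034,0,0.013,0.035,0],[0.034,0,0.01,0.025,0],[0.034,0,0.006,0.017,0],[0.034,0,0,0,0],[0.034,0,0,0,0]])

```text
clock: 35.8
tool_pos: [0.629, 0.1714, 0.1935]
eef_rot: [-0.152, 0.693, 0.15, 0.689]
contact_force: [0.0, -0.3, -0.2]
opening: 0.492
```

Run:
```python
from h import *
goto(.6296,.1727,.0186)
```

```text
shift_now [0.1749 0.0012 0.0022]
tcp [0.629  0.1714 0.1935]
jawyaw 2.0
xaxis [-0.005 -0.004 -1.   ]
q7 1.15
t 35.8
op 0.4924229014464185
```

arm_command(plan=[[0.034,0.03,0,0.001,0],[0.034,0.04,0,0,0],[0.034,0.04,0,0,0],[0.034,0.03,0,0,0],[0.034,0.02,0,0,0],[0.034,0.008,0,0,0],[0.034,0.003,0,0,0],[0.034,0,0,0,0],[0.034,0,0,0,0]])

```text
clock: 36.92
tool_pos: [0.6311, 0.1727, 0.0246]
eef_rot: [-0.151, 0.691, 0.15, 0.69]
contact_force: [-1.2, 0.5, -0.6]
opening: 0.493
```

arm_command(plan=[[0.034,0.002,0,0,0],[0.034,0.001,0,0,0],[0.034,0,0,0,0],[0.034,0,0,0,0]])

```text
clock: 37.42
tool_pos: [0.6304, 0.1724, 0.0207]
eef_rot: [-0.151, 0.692, 0.15, 0.69]
contact_force: [0.0, 0.0, -0.5]
opening: 0.493
```

arm_command(plan=[[0.034,0.001,0,0,0],[0.034,0.001,0,0,0],[0.034,0,0,0,0],[0.034,0,0,0,0]])

```text
clock: 37.92
tool_pos: [0.6304, 0.1724, 0.0187]
eef_rot: [-0.151, 0.692, 0.15, 0.69]
contact_force: [-0.0, 0.4, -0.1]
opening: 0.492
```

arm_command(plan=[[0.034,0.001,0,0,0],[0.034,0,0,0,0],[0.034,0,0,0,0]])

```text
clock: 38.3
tool_pos: [0.6305, 0.1724, 0.0186]
eef_rot: [-0.151, 0.692, 0.15, 0.69]
contact_force: [-1.8, -2.3, 6.6]
opening: 0.493
```

arm_command(plan=[[0.046,0,0,0,0],[0.056,0,0,0,0],[0.056,0,0,0,0],[0.056,0,0,0,0],[0.056,-0.01,0,0,0],[0.056,-0.03,0,0,0],[0.056,-0.05,0,0,0],[0.056,-0.05,0,0,0],[0.08,-0.04,0,0,0],[0.088,0,0,0,0]])

```text
clock: 39.55
tool_pos: [0.6328, 0.1742, 0.2022]
eef_rot: [-0.15, 0.689, 0.151, 0.692]
contact_force: [-0.0, -1.2, -0.9]
opening: 0.839
```

Run:
```python
from h import *
s=r.get_state(); im,d=r.snapshot("wrist"); cv2.imwrite("pics/w14.png",im[:,:,::-1])
goto(.4275,-.117,.20,np.radians(80.3))
```

```text
shift_now [-1.000e-04 -1.790e-01 -3.064e-01]
tcp [0.6316 0.1732 0.1997]
jawyaw 2.0
xaxis [ 0.    -0.001 -1.   ]
q7 1.15
t 39.6
op 0.8811719504845408
roll 0.598
shift_after [-1.000e-04 -3.205e-01 -1.523e-01]
```

View pics/w14.png

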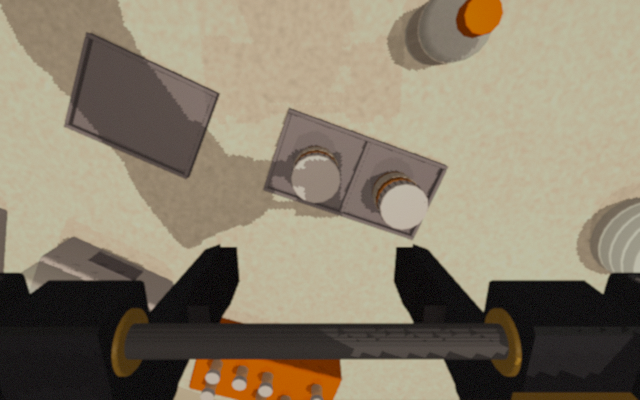

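Both jars are standing, one to a bay. Last is the slide box.

arm_command(plan=[[0.088,0,0,0,0.15],[0.088,0,0,0,0.15],[0.088,0,0,0,0.15],[0.088,0,0,0,0.148],[0.088,0,-0.025,-0.012,0],[0.088,0,-0.045,-0.0215,0],[0.088,0,-0.045,-0.0215,0],[0.088,0,-0.045,-0.0215,0],[0.088,0,-0.045,-0.0215,0],[0.088,0,-0.045,-0.0215,0],[0.088,0,-0.04,-0.019,0],[0.088,0,-0.03,-0.0138,0]])

```text
clock: 41.1
tool_pos: [0.4245, -0.1188, 0.1979]
eef_rot: [0.059, 0.707, -0.061, 0.702]
contact_force: [0.0, -0.1, 0.8]
opening: 0.996
```

arm_command(plan=[[0.088,0,0,0,0],[0.088,0,0,0,0]])

```text
clock: 41.35
tool_pos: [0.4273, -0.1164, 0.1985]
eef_rot: [0.059, 0.706, -0.06, 0.704]
contact_force: [0.4, -0.1, 0.0]
opening: 1.002
```

Run:
```python
from h import *
s=r.get_state(); print(proj("wrist",[[.4275,-.117,.04]],s)); im,d=r.snapshot("wrist"); cv2.imwrite("pics/w15.png",im[:,:,::-1])
P=cloud("wrist",d,s); m=(d>0)&(P[...,2]>.033)&(P[...,2]<.05)&(abs(P[...,0]-.4275)<.06)&(abs(P[...,1]+.117)<.05)
print(cv2.minAreaRect((P[m][:,:2]*1000).astype(np.float32)),m.sum())
goto(.4275,-.117,.009,np.radians(80.3))
```

```text
[[315.29404074 179.33062086]]
((426.1500549316406, -116.63204193115234), (33.983280181884766, 79.00274658203125), 80.9521713256836) 3144
shift_now [ 0.1897 -0.0007  0.0004]
tcp [ 0.4277 -0.116   0.1987]
jawyaw 1.403
xaxis [-0.002 -0.001 -1.   ]
q7 0.94
t 41.4
op 0.9963408816243154
roll 0.002
shift_after [ 0.1897 -0.0007  0.0004]
```

View pics/w15.png

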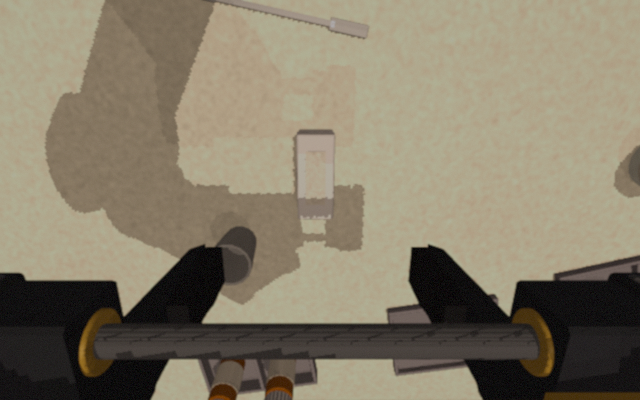

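The box is aligned with the jaws at (315,175). I'll descend to grasp it.

arm_command(plan=[[0.088,0.03,-0.001,0,0],[0.088,0.04,0,0,0],[0.088,0.04,0,0,0],[0.088,0.035,0,0,0],[0.088,0.025,0,0,0],[0.088,0.012,0,0,0],[0.088,0.008,0,0,0],[0.088,0,0,0,0],[0.088,0,0,0,0]], force=20)

```text
clock: 42.52
tool_pos: [0.4268, -0.1181, 0.0134]
eef_rot: [0.059, 0.708, -0.06, 0.702]
contact_force: [0.4, -0.1, 0.5]
opening: 0.998
```

arm_command(plan=[[0.024,0,0,0,0],[0.024,0,0,0,0],[0.024,0,0,0,0],[0.024,0,0,0,0],[0.024,0,0,0,0],[0.024,0,0,0,0],[0.024,0,0,0,0],[0.024,0,0,0,0]])

```text
clock: 43.52
tool_pos: [0.4263, -0.1187, 0.0134]
eef_rot: [0.059, 0.708, -0.06, 0.702]
contact_force: [-0.1, 0.4, -0.2]
opening: 0.384
```

arm_command(plan=[[0.024,-0.02,0,0,0],[0.024,-0.04,0,0,0],[0.024,-0.045,0,0,0],[0.024,-0.045,0,0,0],[0.024,-0.03,0,0,0],[0.024,0,0,0,0],[0.024,0,0,0,0]])

```text
clock: 44.4
tool_pos: [0.4294, -0.1212, 0.1689]
eef_rot: [0.056, 0.704, -0.065, 0.705]
contact_force: [0.1, 0.2, -0.4]
opening: 0.384
```

Run:
```python
from h import *
s=r.get_state(); im,d=r.snapshot("wrist"); cv2.imwrite("pics/w16.png",im[:,:,::-1])
goto(.651,-.001,.19,-.009)
```

```text
shift_now [-0.023   0.1556  0.1982]
tcp [ 0.4293 -0.121   0.1686]
jawyaw 1.4
xaxis [-0.001 -0.012 -1.   ]
q7 0.77
t 44.45
op 0.3910719782480421
roll 1.409
shift_after [-0.023   0.2206 -0.1217]
```

View pics/w16.png

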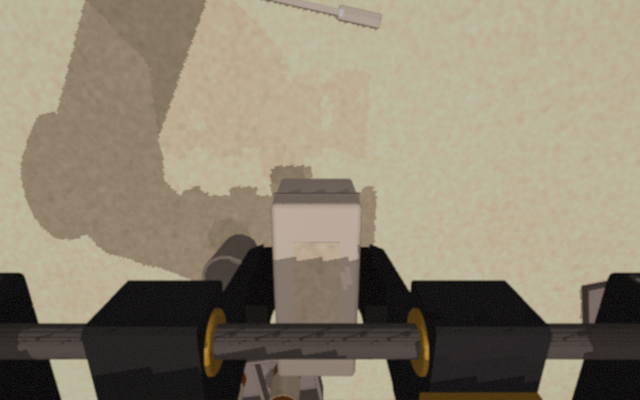

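The box is held level. I'll move outward first and then roll.

arm_command(plan=[[0.024,0,0.016,0.02,0],[0.024,0,0.026,0.033,0],[0.024,0,0.03,0.04,0],[0.024,0,0.03,0.04,0],[0.024,0,0.027,0.035,0],[0.024,0,0.017,0.02,0],[0.024,0,0.009,0.01,0],[0.024,0,0,0,0],[0.024,0,0,0,0]])

```text
clock: 45.58
tool_pos: [0.6504, -0.0023, 0.1672]
eef_rot: [0.055, 0.705, -0.065, 0.704]
contact_force: [0.5, 0.5, -0.3]
opening: 0.381
```

Run:
```python
from h import *
goto(.651,-.001,.17,-.009)
```

```text
shift_now [-0.0028  0.0013  0.0004]
tcp [ 0.6504 -0.0023  0.1672]
jawyaw 1.401
xaxis [-0.001 -0.013 -1.   ]
q7 0.8
t 45.575
op 0.3814501242634131
roll 1.41
shift_after [-0.0028  0.0006 -0.0012]
```

arm_command(plan=[[0.024,0,0,0,0.15],[0.024,0,0,0,0.18],[0.024,0,0,0,0.18],[0.024,0,0,0,0.18],[0.024,0,0,0,0.18],[0.024,0,0,0,0.18],[0.024,0,0,0,0.18],[0.024,0,0,0,0.18],[0.024,0,0,0,0],[0.024,0,0,0,0]])

```text
clock: 46.82
tool_pos: [0.6511, -0.0021, 0.1683]
eef_rot: [-0.499, -0.495, 0.505, -0.502]
contact_force: [-0.9, -0.3, -0.7]
opening: 0.39
```

Run:
```python
from h import *
s=r.get_state(); im,d=r.snapshot("wrist"); cv2.imwrite("pics/w17.png",im[:,:,::-1])
print(proj("wrist",[[.651+a*.046,-.001+b*.062,.01] for a,b in((-1,-1),(-1,1),(1,1),(1,-1))],s).round(0).tolist())
goto(.651,-.001,.0165,-.009)
```

```text
[[269.0, 238.0], [262.0, 105.0], [371.0, 104.0], [365.0, 237.0]]
shift_now [ 0.1518 -0.0003 -0.0029]
tcp [ 0.6512 -0.002   0.1683]
jawyaw -0.008
xaxis [ 0.001 -0.012 -1.   ]
q7 -0.34
t 46.875
op 0.3817003497445328
roll 0.001
shift_after [ 0.1518 -0.0003 -0.0029]
```

View pics/w17.png

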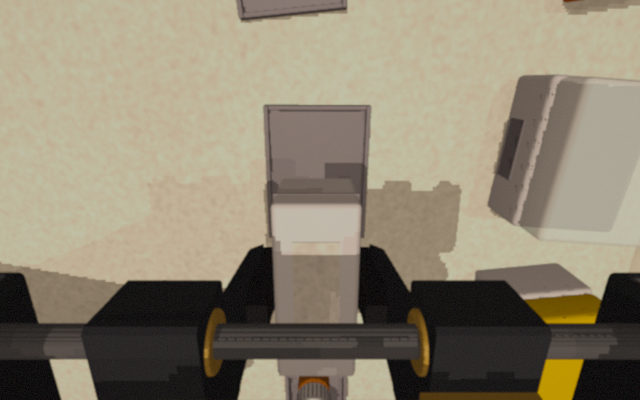

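The tray matches the prediction, with the box aligned above it. I'll lower it.

arm_command(plan=[[0.024,0.025,0,-0.001,0],[0.024,0.035,0,-0.001,0],[0.024,0.035,0,-0.001,0],[0.024,0.025,0,0,0],[0.024,0.015,0,0,0],[0.024,0.008,0,0,0],[0.024,0.003,0,0,0],[0.024,0,0,0,0],[0.024,0,0,0,0]])

```text
clock: 48.0
tool_pos: [0.6523, -0.0004, 0.0232]
eef_rot: [-0.5, -0.494, 0.505, -0.501]
contact_force: [-0.2, -0.5, -0.6]
opening: 0.382
```

Run:
```python
from h import *
goto(.651,-.001,.0164,-.009); print(r.get_state()["contact_force"])
```

```text
shift_now [ 0.0068 -0.0013  0.0005]
tcp [ 6.523e-01 -4.000e-04  2.320e-02]
jawyaw -0.009
xaxis [ 0.003 -0.012 -1.   ]
q7 -0.41
t 48.0
op 0.38222497339709677
roll -0.0
shift_after [ 0.0068 -0.0013  0.0005]
[-0.20488596 -0.48748783 -0.55789378]
```

arm_command(plan=[[0.024,0.002,-0.001,0,0],[0.024,0.002,0,0,0],[0.024,0,0,0,0],[0.024,0,0,0,0]])

```text
clock: 48.5
tool_pos: [0.6508, -0.0005, 0.0184]
eef_rot: [-0.5, -0.494, 0.505, -0.501]
contact_force: [0.5, 0.3, -0.4]
opening: 0.384
```

arm_command(plan=[[0.024,0.001,0,0,0],[0.024,0,0,0,0],[0.024,0,0,0,0]])

```text
clock: 48.88
tool_pos: [0.6507, -0.0005, 0.0174]
eef_rot: [-0.5, -0.494, 0.505, -0.501]
contact_force: [0.2, -0.7, -0.7]
opening: 0.384
```

arm_command(plan=[[0.024,0.001,0,0,0],[0.024,0,0,0,0],[0.024,0,0,0,0]])

```text
clock: 49.25
tool_pos: [0.6509, -0.0007, 0.0169]
eef_rot: [-0.5, -0.494, 0.505, -0.501]
contact_force: [-1.6, -0.6, 5.0]
opening: 0.383
```

One end is touching, so I'll press half a millimetre more to settle the other end.

arm_command(plan=[[0.024,0.0005,0,0,0],[0.024,0,0,0,0],[0.024,0,0,0,0]])

```text
clock: 49.62
tool_pos: [0.6509, -0.001, 0.0165]
eef_rot: [-0.5, -0.494, 0.505, -0.501]
contact_force: [-2.1, -0.7, 6.1]
opening: 0.381
```

arm_command(plan=[[0.036,0,0,0,0],[0.046,0,0,0,0],[0.046,0,0,0,0],[0.046,0,0,0,0],[0.046,-0.01,0,0,0],[0.046,-0.03,0,0,0],[0.046,-0.05,0,0,0],[0.06,-0.05,0,0,0],[0.088,-0.04,0,0,0],[0.088,0,0,0,0]])

```text
clock: 50.88
tool_pos: [0.6529, 0.0021, 0.2005]
eef_rot: [-0.502, -0.492, 0.503, -0.503]
contact_force: [0.2, 0.6, -0.9]
opening: 0.838
```

Run:
```python
from h import *
goto(.5,0,.3)
for n in("scene","top","wrist"):
    s=r.get_state(); im,d=r.snapshot(n); cv2.imwrite(f"pics/{n}9.png",im[:,:,::-1]); np.save(f"pics/{n}9.npy",d)
    if n=="wrist": cloudP=cloud(n,d,s)
    else: cloudP=cloud(n,d)
    for nm,c,z0 in(("v1",(.648,-.256),.08),("v2",(.648,-.192),.08),("j1",(.6224,.2543),.045),("j2",(.6296,.1727),.045),("box",(.651,-.001),.036),("bottle",(.477,.219),.095),("beaker",(.4925,-.2115),.05)):
        P=cloudP; m=(d>0)&(np.hypot(P[...,0]-c[0],P[...,1]-c[1])<(.05 if nm=="box" else .03))&(P[...,2]>z0)&(P[...,2]<z0+.02)
        if m.sum()>20: q=P[m]; print(n,nm,m.sum(),np.round((q.min(0)+q.max(0))/2,3),"ztop",np.round(np.percentile(q[:,2],[5,50,95]),3), cv2.minAreaRect((q[:,:2]*1000).astype(np.float32))[1:] if nm=="box" else "")
```

```text
shift_now [-0.101  -0.152   0.0047]
tcp [0.6529 0.0021 0.2005]
jawyaw -0.01
xaxis [ 0.009 -0.011 -1.   ]
q7 -0.33
t 50.875
op 0.8375837696277226
scene v1 113 [ 0.647 -0.258  0.086] ztop [0.082 0.087 0.09 ] 
scene v2 84 [ 0.647 -0.196  0.088] ztop [0.085 0.088 0.09 ] 
scene j1 410 [0.622 0.257 0.051] ztop [0.05  0.053 0.056] 
scene j2 366 [0.632 0.174 0.052] ztop [0.05  0.053 0.056] 
scene box 510 [ 0.65  -0.002  0.043] ztop [0.04  0.044 0.046] ((81.62017059326172, 34.6812744140625), 89.73490905761719)
scene bottle 132 [0.477 0.218 0.103] ztop [0.098 0.105 0.107] 
top j1 254 [0.623 0.258 0.052] ztop [0.049 0.054 0.057] 
top j2 248 [0.632 0.174 0.053] ztop [0.05  0.054 0.057] 
top box 21 [0.637 0.031 0.041] ztop [0.037 0.042 0.045] ((7.8086371421813965, 12.697196960449219), 0.4888618588447571)
top bottle 98 [0.477 0.219 0.103] ztop [0.101 0.106 0.108] 
wrist v2 729 [ 0.647 -0.193  0.084] ztop [0.081 0.086 0.087] 
wrist box 3272 [ 0.65  -0.001  0.041] ztop [0.041 0.043 0.044] ((79.83053588867188, 33.98967742919922), 89.505615234375)
wrist beaker 246 [ 0.499 -0.213  0.053] ztop [0.05  0.054 0.055]
```

View pics/scene9.png

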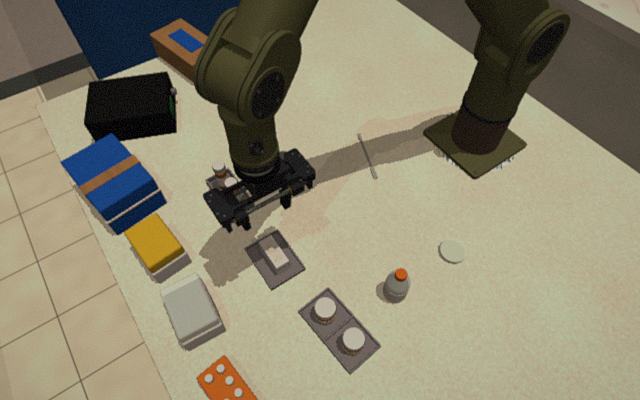

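View pics/wrist9.png

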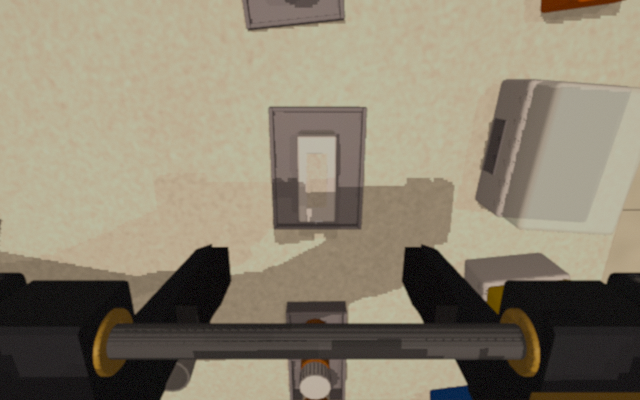

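Everything is in place: the box lies flat in its tray, the jars and vials are upright, and the gripper is clear. I'm handing the job in.

Run:
```python
from plant import r
print(r.finish_job())
```

```text
the job is handed in; nothing more can be done
None
```

I cleared the bench in the order asked and handed the job in at about 51 s of the 120 s. Both vials are in the small bays, both jars are in the large bays, and the slide box lies lengthwise in the undivided tray. I lowered each one until it touched the tray floor (5–7 N) before letting go.

**Last checks:**
- **Vials and jars:** they stand upright within about 4 mm of their bay centres. Measured top heights are what they should be with the floor under them (about 87 mm for the vials, 53 mm for the jars).
- **Slide box:** it lies flat and centred within about 1 mm, along the tray to within 1°.
- **Bottle:** it has not moved from where it first stood.
- **Gripper:** it was raised clear and touching nothing.

**Less certain:**
- **Beaker:** the gripper partly hid it in the last pictures. The wrist view put it 6 mm from its first position, which I take to be the partial view because nothing came near it.
- **Tool tilt:** the tool leaned about 0.7° while carrying the box, so one end touched down first. I pressed it level before releasing.

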